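# Click the lathe's speed selector to the blue step and start it

### The arm

A 6-joint arm with a two-finger parallel gripper is mounted at the origin on a cart in front of the work surface, level with it; the furniture and walls round the work are solid. World frame = base frame: x ahead of the robot, y to its left, z up, the work surface at z = 0. Lengths are in mm, angles in rad, forces in N, time in s.
With the tool pointing down it reaches from about 250 to 850 mm from the base axis. Payload 12.5 kg.
Tool frame: the origin (TCP) lies on the mounting face of the last link; the fingertips stand manip.tip_reach ahead of it and the grasp point (between the pads) lies 167 mm ahead of it (manip.tip_reach is the distance from the TCP to the fingertips, in mm); x points along the fingers, y is the direction in which the jaws open and shut, and the axes are right-handed (so a half turn about x gives the same grasp; the last joint's range is limited). The gripper opens to 93 mm and grips with 3 to 60 N. Pads are 15 mm wide; open, the fingers measure 128 mm over their backs; the gripper's body (75 mm by 188 mm) begins 65 mm behind the grasp point.
Start: joints at [1.072, 0.351, 1.652, -0, 1.139, -0.085], TCP at [221.119, 503.579, 404.733] pointing down, gripper open.
Joint ranges: [-2.75, 2.75], [-0.79, 2.1], [0.01, 2.65], [-1.57, 4.71], [0.07, 3.14], [-2.87, 2.87]. Speed limits (rad/s): [2.22, 2.22, 2.79, 3.14, 3.14, 3.14].

### API

Orientations are given as a rotation vector (axis times angle).
In Python, from workcell import manip gives the robot as it stands.
- The arm moves only by the tool servo_tool, never from a script. Its argument "steps" is a list of rows, each a list of 7 numbers: the turn, a rotation vector about the tool's x, y, z in degrees, then the shift along the tool's x, y, z in m, then the finger opening in m, from 0 to 0.093. In form: [[rx, ry, rz, tx, ty, tz, claw], ...]. A call has exactly 10 rows; each row shifts and turns the commanded pose from where the row before left it, along the tool's axes as they then stand; what a row does not reach is not made up. A row lasts 1/10 s, in which the tool goes at most 50 mm and 8.59 degrees, less where a joint would pass 70% of its speed; a pose out of reach is approached as far as the arm can. A call is refused whole if a number of a shift passes 0.05 or a number of a turn 8.59, either way. A call with a gripper value outside its range is refused whole. The fingers move at their own pace and stop on an object; "newtons" is the grip in N (left out, the last holds). Time passes only in rows, so rows that do not move let the fingers close, or fill a call up. It gives the time, the measured TCP pose, the force and the opening at its end, in the units of the state.
- manip.state(): the state, without advancing time (a new reading comes with each control period).
- manip.snapshot(name): name is "scene" or "top" or "wrist"; returns a dict with "img" (400x640x3 uint8, red, green, blue), "K" (3x3 intrinsics, pixels), "T" (4x4, takes a point from camera to world coordinates). Camera axes: x right, y down, z forward; pixel columns grow to the right and rows downward; lengths in mm; the calibration is good to about 2 mm. A picture is of the moment at which its call begins. There is no depth.
- manip.sign_off(): hands the job in, once; it reports no verdict.
Trained networks look in a picture, given as the dict that the camera call returned (one of the last four; its "shot" number tells which), for a name from the list of things; names that differ only in an ending like _2 or _b are one class to them, and where a whole thing is asked for, a point or a joint stands for the part that bears it (a point fixed in the world has none). Each returns a list of dicts, best first, with "conf" (0 to 1); they miss things now and then, are a little off and sometimes report something else, mostly with a low value. They report only what shows in the picture. A call takes as long as a camera call.
- manip.regions_of(name, picture): "mask" (400x640 bool, what is visible of it) and "extent" ([left, top, right, bottom] in pixels, round what is visible of it).
- manip.spot_point(name, picture): "position" ([row, column] in pixels: a listed point, or the origin of a listed thing).
The state is a dict: "time": time; "qpos": joint angles; "dq": joint speeds; "effort": joint torques, N m; "ee_pos": TCP position; "eef_rot": TCP orientation; "force": force on the tool from outside, world axes, zero at the start; "ft_torque": the same for the moment, N m; "gripper_width": opening from 0.0 (shut) to 1.0 (fully open).
Only numpy, scipy, OpenCV 4.12 (cv2) and the standard library are available. Lean on these libraries where they do the work, as an engineer would, in place of code of your own. Each camera call takes 0.05 s, during which the arm holds its last target. There are 200 camera calls.

### The job

Start the lathe at its sanding speed, using fingertips only. Push the finger post of the rotary selector clockwise round its scale, counting the clicks, until its pointer has clicked in at the blue dot; then push the shutter by its yellow tab right aside from the green start button, and press the green button fully in and let it come back out. Do not start the drive at any other step, do not pinch the post, the hub or the tab between the fingers, do not press the red stop button, and leave the loose things on the bench where they are.

Things in the scene. Friction and masses are not known exactly. Their poses are not given: they have to be found in the camera images.
- station: control station screwed to the bench: dark green box 180 x 265 mm (x, y) on a 220 x 235 mm foot. Origin: centre of its underside; z up, x to the back, y to the left; may be turned about z. Its grey panel is 60 mm above the origin. In this frame (mm): selector axis at (0, 50), start button (-25, -92), shutter pivot (-25, -47), red stop button (58, -92)
- selector (a joint): rotary speed selector, rad, grows clockwise from above. Nine clicks pi/6 apart: 0 to 8 pi/6. Pointer at 0: 120 degrees anticlockwise from the station's +x; at 4 pi/6: along +x. A spring detent pulls it to the nearest click and keeps it there; passing to the next takes about 4 N at the post, then it snaps on by itself into that click
- selector_axis (a point): point on the selector's turning axis, at the top of its round black hub (23 mm above the panel; hub 46 mm across)
- selector_post (a point): centre of the selector's upright light grey finger post, 47 mm from the axis, 22 mm above the panel. Rounded stud, 4 to 36 mm above the panel, 22 mm thick in the direction it moves, 16 mm radially (post_rear is its half that trails when turning clockwise, post_fore the other); a lever 13 mm wide, 11 mm high joins it to the hub
- selector_tip (a point): point on the line of the selector's white pointer, 66.5 mm out from the axis, on the circle on which the coloured dots lie; in a marked click position it lies over the dot
- blue_dot: blue index dot on the black scale of the selector, 13 mm across, its top 4.5 mm above the panel, 66.5 mm from the selector's axis at one of the click positions 4, 5 or 6 (counted from 0)
- red_dot: red index dot of the same size at another of these click positions; not wanted here
- yellow_dot: yellow index dot of the same size at the third of these click positions; not wanted here
- shutter (a joint): metal lock-out shutter, rad: 0 = over the green start button, grows clockwise from above as its free end swings to the station's front (-x), 1.65 = at its stop, fully aside. Light friction (about 1 N at the tab) holds it wherever it is left
- shutter_pivot (a point): point on the shutter's upright pivot, at the top of the shutter plate (16.5 mm above the panel)
- shutter_tab (a point): centre of the shutter's upright yellow finger tab, 45 mm from the pivot, 30 mm above the panel. Tab: 16.5 to 40 mm above the panel, 19 mm thick in the direction it moves, 14 mm across (tab_rear: the half that trails in opening; tab_fore: the other), standing on a 3 mm plate with a disc 48 mm across centred under it; when shut the disc covers the start button
- start (a joint): green start button, travel in m: 0 = out, 0.005 = fully in; springs back. Fully in takes about 5 N
- start_top (a point): centre of the top of the green start button, 32 mm across, 12 mm above the panel when out, in a steel collar 46 mm across and 4 mm high; the button moves with this point
- stop (a joint): red mushroom stop button, travel in m: 0 = out, 0.005 = fully in. Not to be pressed
- stop_top (a point): centre of the top of the red mushroom stop button, 38 mm across, 23.5 mm above the panel
- bench_brush: bristle brush with a dark wooden back, 44 x 131 x 34 mm, loose on the bench; origin: centre of its underside. To be left alone
- wax_tin: round tin of red-brown wax, 66 mm across, 28 mm high, loose on the bench; origin: centre of its underside. To be left alone
- sand_block_b: grey sanding block, 64 x 92 x 25 mm, loose on the bench; origin: centre of its underside. To be left alone
- pencil: pencil, 168 mm long, 6 mm thick, loose on the bench; origin: centre of its underside. To be left alone

How it is judged:
By the outcome, as a careful person would: the job done as asked, in the order asked, and still so for the second after the job is handed in, with the robot touching nothing.
It also fails if it takes over 72 s, if anything falls off the work surface, if the arm or the gripper's body presses on something with over 40 N, if the wrist force passes 120 N, or if a joint passes its speed limit or range.

## Working session

There is one attempt and no reset: what is moved stays moved. The work goes in short steps, Python scripts to look and compute and a tool call to move; the robot and the scene stay as the last step left them, time stands still between calls to the robot, and variables do not carry over. Pictures are saved under pics/ and viewed, about 8 in all and at most 12, crops included, and the job is handed in when it is done.

Besides the shell and the picture viewer there is one more tool, called after ">>>" by a JSON object that holds its "name" and its "arguments", one argument or row to a line. servo_tool: Moves the arm, as the interface text tells. Its arguments: {"type":"object","properties":{"steps":{"type":"array"},"newtons":{"type":"number"}},"required":["steps"]}

```bash
mkdir -p pics; ls; cat > h.py <<'E'
import numpy as np, cv2
from workcell import manip
from scipy.spatial.transform import Rotation as R
def ray(p,rc,z):
    K,T=np.array(p["K"]),np.array(p["T"])
    d=T[:3,:3]@np.linalg.inv(K)@np.array([rc[1],rc[0],1.]); o=T[:3,3]
    return o+d*(z-o[2])/d[2]
def proj(p,X):
    K,T=np.array(p["K"]),np.array(p["T"])
    c=K@(T[:3,:3].T@(np.array(X,float)-T[:3,3])); return c[1]/c[2],c[0]/c[2]
def save(p,n,crop=None,s=1):
    im=p["img"][:,:,::-1]
    if crop: im=im[crop[0]:crop[1],crop[2]:crop[3]]
    cv2.imwrite("pics/"+n,cv2.resize(im,None,fx=s,fy=s,interpolation=cv2.INTER_CUBIC))
def st():
    s=manip.state(); M=R.from_rotvec(s["eef_rot"]).as_matrix()
    print("t",round(s["time"],2),"pos",np.round(s["ee_pos"],1),"F",np.round(s["force"],1),"w",s["gripper_width"]); print(np.round(M,3).tolist(), np.round(s["qpos"],2)); return s,M
E
python3 - <<'E'
from h import *
print(manip.tip_reach); st()
for c in("top","scene"):
    p=manip.snapshot(c); save(p,c+"0.png"); print(c,np.round(p["T"],2).tolist(),np.round(p["K"],0).tolist())
    for n,z in [("station",0),("selector_axis",83),("selector_post",82),("selector_tip",64.5),("blue_dot",64.5),("red_dot",64.5),("yellow_dot",64.5),("shutter_pivot",76.5),("shutter_tab",90),("start_top",72),("stop_top",83.5),("bench_brush",0),("wax_tin",0),("sand_block_b",0),("pencil",0)]:
        print(n,[(round(d["conf"],2),np.round(d["position"]).tolist(),np.round(ray(p,d["position"],z)[:2],1).tolist()) for d in manip.spot_point(n,p)[:2]])
E
```

```text
pics
186.1
t 0.0 pos [221.1 503.5 404.2] F [ 0.7  0.6 -0.1] w 1.004596013969966
[[-0.001, 0.402, 0.916], [-0.001, 0.916, -0.402], [-1.0, -0.001, -0.0]] [ 1.07  0.35  1.65  0.    1.14 -0.08]
top [[-0.01, -0.99, 0.15, 278.08], [-1.0, 0.01, 0.0, -78.16], [-0.01, -0.15, -0.99, 1386.2], [0.0, 0.0, 0.0, 1.0]] [[447.0, 0.0, 331.0], [0.0, 447.0, 202.0], [0.0, 0.0, 1.0]]
station [(0.96, [196.0, 390.0], [505.6, -256.9])]
selector_axis [(0.65, [189.0, 352.0], [513.2, -137.3]), (0.51, [186.0, 373.0], [522.1, -199.1])]
selector_post [(0.6, [188.0, 361.0], [517.3, -163.2])]
selector_tip [(0.63, [190.0, 352.0], [511.7, -136.5])]
blue_dot []
red_dot []
yellow_dot []
shutter_pivot [(0.6, [236.0, 239.0], [379.8, 199.3]), (0.5, [198.0, 407.0], [486.4, -299.0])]
shutter_tab [(0.68, [195.0, 424.0], [491.7, -346.1])]
start_top []
stop_top [(0.47, [167.0, 430.0], [576.5, -368.6]), (0.22, [190.0, 351.0], [511.4, -133.4])]
bench_brush [(0.98, [234.0, 239.0], [388.8, 213.7])]
wax_tin [(0.56, [200.0, 275.0], [495.3, 103.4]), (0.53, [188.0, 376.0], [530.1, -214.2])]
sand_block_b [(0.64, [172.0, 228.0], [589.0, 
[... 285 characters left out ...]
(0.9, [241.0, 388.0], [524.2, -257.1])]
selector_axis [(0.59, [208.0, 367.0], [519.2, -198.2])]
selector_post [(0.76, [206.0, 352.0], [513.5, -161.5])]
selector_tip [(0.79, [207.0, 341.0], [517.3, -130.8])]
blue_dot [(0.67, [216.0, 203.0], [333.9, 148.5])]
red_dot []
yellow_dot []
shutter_pivot [(0.71, [231.0, 403.0], [485.2, -297.3])]
shutter_tab [(0.72, [232.0, 425.0], [487.4, -344.6]), (0.63, [208.0, 368.0], [511.6, -202.1])]
start_top []
stop_top [(0.43, [216.0, 436.0], [563.9, -352.8])]
bench_brush [(0.82, [217.0, 203.0], [388.4, 210.4])]
wax_tin [(0.65, [212.0, 259.0], [473.6, 89.5])]
sand_block_b [(0.73, [175.0, 239.0], [602.9, 252.3])]
pencil [(0.74, [303.0, 371.0], [325.0, -289.6])]
```

```bash
python3 -c "
import cv2,numpy as np
a=cv2.imread('pics/top0.png')[120:280,200:480];b=cv2.imread('pics/scene0.png')[130:330,180:480]
cv2.imwrite('pics/c0.png',np.vstack([cv2.resize(a,(500,286)),cv2.resize(b,(450,300))[:, :] if 0 else cv2.resize(b,(500,300))]))"
```

```text
(no output)
```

View pics/c0.png

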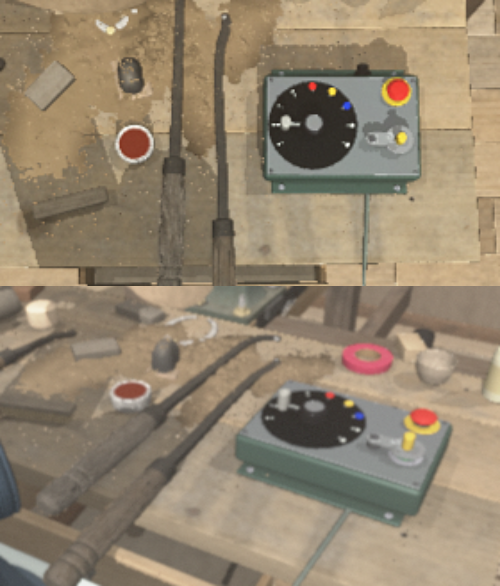

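>>> {"name": "servo_tool", "arguments": {
  "steps": [
    [0,0,0,0,-0.035,0.033,0.05],
    [0,0,0,0,-0.035,0.033,0],
    [0,0,0,0,-0.035,0.033,0],
    [0,0,0,0,-0.035,0.033,0],
    [0,0,0,0,-0.035,0.033,0],
    [0,0,0,0,-0.035,0.033,0],
    [0,0,0,0,-0.035,0.033,0],
    [0,0,0,0,-0.035,0.033,0],
    [0,0,0,0,-0.035,0.033,0],
    [0,0,0,0,-0.035,0.033,0]
  ],
  "newtons": 20
}}

```text
time: 2.6
ee_pos: [382.7, 48.5, 405.1]
eef_rot: [0.325, 1.545, -0.324]
force: [0.5, 0.5, -0.1]
gripper_width: 0.186
```

>>> {"name": "servo_tool", "arguments": {
  "steps": [
    [-3,0,0,0,-0.035,0.033,0],
    [-3,0,0,0,-0.035,0.033,0],
    [-3,0,0,0,-0.035,0.033,0],
    [-3,0,0,0,-0.035,0.033,0],
    [-3,0,0,0,-0.035,0.033,0],
    [-3,0,0,0,0,0,0],
    [-3,0,0,0,0,0,0],
    [-3,0,0,0,0,0,0],
    [0,0,0,0,0,0,0],
    [0,0,0,0,0,0,0]
  ]
}}

```text
time: 3.6
ee_pos: [486.2, -165.8, 404.8]
eef_rot: [-0.003, 1.571, 0.003]
force: [-0.7, 0.5, 0.4]
gripper_width: 0.007
```

```bash
cat > look.py <<'E'
from h import *
import sys
st()
p=manip.snapshot("wrist"); save(p,sys.argv[1]); print(np.round(p["T"],2).tolist())
for n,z in [("station",0),("selector_axis",83),("selector_post",82),("selector_tip",64.5),("blue_dot",64.5),("red_dot",64.5),("yellow_dot",64.5),("shutter_pivot",76.5),("shutter_tab",90),("start_top",72),("stop_top",83.5)]:
    print(n,[(round(d["conf"],2),np.round(d["position"]).tolist(),np.round(ray(p,d["position"],z)[:2],1).tolist()) for d in manip.spot_point(n,p)[:2]])
E
python3 look.py w1.png
```

```text
t 3.6 pos [ 486.2 -165.8  404.8] F [-0.7  0.5  0.4] w 0.006525860798862679
[[0.0, -0.004, 1.0], [-0.0, 1.0, 0.004], [-1.0, -0.0, 0.0]] [-0.42  0.28  1.74 -0.    1.11 -1.99]
[[-0.0, 0.96, 0.27, 411.7], [1.0, 0.0, 0.0, -167.16], [-0.0, 0.27, -0.96, 384.45], [0.0, 0.0, 0.0, 1.0]]
station [(0.56, [191.0, 255.0], [512.0, -251.6])]
selector_axis [(0.6, [212.0, 280.0], [514.5, -207.1])]
selector_post [(0.63, [212.0, 320.0], [514.6, -163.5])]
selector_tip [(0.55, [210.0, 342.0], [518.1, -136.5])]
blue_dot [(0.61, [229.0, 238.0], [541.7, -260.6])]
red_dot [(0.63, [212.0, 282.0], [520.8, -207.3])]
yellow_dot [(0.45, [247.0, 257.0], [565.7, -239.1]), (0.34, [246.0, 600.0], [563.1, 177.6])]
shutter_pivot [(0.81, [185.0, 194.0], [485.6, -302.4])]
shutter_tab [(0.81, [184.0, 147.0], [480.5, -345.3]), (0.73, [34.0, 207.0], [339.2, -268.3])]
start_top []
stop_top [(0.72, [252.0, 161.0], [562.6, -345.8])]
```

View pics/w1.png

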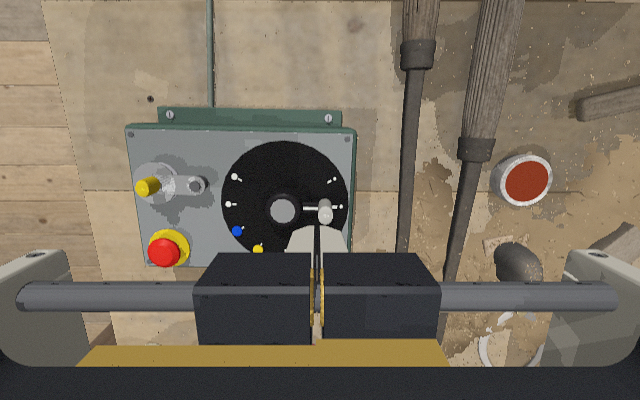

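```bash
python3 - <<'E'
from h import *
from scipy.optimize import least_squares
obs=[((0,50),(522.1,-199.1)),((0,50),(519.2,-198.2)),((0,50),(514.5,-207.1)),
((-25,-47),(486.4,-299)),((-25,-47),(485.2,-297.3)),((-25,-47),(485.6,-302.4)),
((-25,-92),(491.7,-346.1)),((-25,-92),(487.4,-344.6)),((-25,-92),(480.5,-345.3)),
((58,-92),(576.5,-368.6)),((58,-92),(563.9,-352.8)),((58,-92),(562.6,-345.8)),
((66.5*.5,50-66.5*.866),(541.7,-260.6)),((0,0),(512,-251.6)),((0,0),(505.6,-256.9))]
a=np.array([o[0] for o in obs],float);b=np.array([o[1] for o in obs])
f=lambda v:((a@np.array([[np.cos(v[2]),np.sin(v[2])],[-np.sin(v[2]),np.cos(v[2])]])+v[:2]-b)/4).ravel()
r=least_squares(f,[510,-254,-.05],loss="soft_l1"); v=r.x; print(v,np.degrees(v[2])); print(np.round(4*f(v).reshape(-1,2),1).tolist())
p=manip.snapshot("wrist"); print("tip px",proj(p,(486.2,-165.8,218.7)))
E
```

```text
[ 5.13305562e+02 -2.54044780e+02 -5.56613447e-02] -3.189160131571507
[[-6.0, -5.0], [-3.1, -5.9], [1.6, 3.0], [-0.7, -0.6], [0.5, -2.3], [0.1, 2.8], [-8.5, 1.6], [-4.2, 0.1], [2.7, 0.8], [-10.4, 19.5], [2.2, 3.7], [3.5, -3.3], [4.4, -2.9], [1.3, -2.4], [7.7, 2.9]]
tip px (np.float64(239.8272220324968), np.float64(318.4242541402122))
```

>>> {"name": "servo_tool", "arguments": {
  "steps": [
    [0.5,0,0,0.02,0,-0.003,0],
    [0.5,0,0,0.02,0,-0.003,0],
    [0.5,0,0,0.02,0,-0.003,0],
    [0.5,0,0,0.02,0,-0.003,0],
    [0.5,0,0,0,0,0,0],
    [0.5,0,0,0,0,0,0],
    [0,0,0,0,0,0,0],
    [0,0,0,0,0,0,0],
    [0,0,0,0,0,0,0],
    [0,0,0,0,0,0,0]
  ]
}}

```text
time: 5.25
ee_pos: [474.3, -165.8, 325.1]
eef_rot: [0.037, 1.57, -0.037]
force: [-0.4, 0.2, 0.4]
gripper_width: 0.004
```

```bash
cat >> h.py <<'E'
S=[513.3,-254.0,-0.0557]
def world(x,y,z):
    c,s=np.cos(S[2]),np.sin(S[2]); return np.array([S[0]+c*x-s*y,S[1]+s*x+c*y,60+z])
def overlay(p,n,sel=1,sh=0,crop=None,s=1):
    im=p["img"][:,:,::-1].copy()
    def cir(cx,cy,z,r,col):
        q=[proj(p,world(cx+r*np.cos(t),cy+r*np.sin(t),z))[::-1] for t in np.linspace(0,6.3,40)]
        cv2.polylines(im,[np.round(q).astype(np.int32)],True,col,1,cv2.LINE_AA)
    f=np.radians(120-30*sel); g=-np.pi/2-sh
    cir(0,50,23,23,(255,255,0)); cir(47*np.cos(f),50+47*np.sin(f),36,8,(255,0,255))
    cir(66.5*.5,50-66.5*.866,4.5,6.5,(255,255,255)); cir(-25+45*np.cos(g),-47+45*np.sin(g),40,7,(255,0,255))
    cir(-25+45*np.cos(g),-47+45*np.sin(g),16.5,24,(0,255,0)); cir(58,-92,23.5,19,(255,255,0)); cir(-25,-92,12,16,(0,128,0))
    if crop: im=im[crop[0]:crop[1],crop[2]:crop[3]]
    cv2.imwrite("pics/"+n,cv2.resize(im,None,fx=s,fy=s,interpolation=cv2.INTER_CUBIC))
E
sed -i 's/save(p,sys.argv\[1\])/overlay(p,sys.argv[1],float(sys.argv[2]),float(sys.argv[3]))/' look.py
python3 look.py w2.png 1 0
```

```text
t 5.25 pos [ 474.3 -165.8  325.1] F [-0.4  0.2  0.4] w 0.0044514796042452185
[[0.001, 0.047, 0.999], [-0.0, 0.999, -0.047], [-1.0, -0.0, 0.001]] [-0.43  0.37  1.85  0.    0.92 -1.95]
[[0.05, 0.96, 0.27, 399.88], [1.0, -0.05, -0.01, -163.36], [-0.0, 0.27, -0.96, 304.74], [0.0, 0.0, 0.0, 1.0]]
station [(0.92, [223.0, 242.0], [512.7, -252.8])]
selector_axis [(0.94, [253.0, 276.0], [510.3, -203.6])]
selector_post [(0.66, [32.0, 173.0], [338.9, -260.4])]
selector_tip []
blue_dot [(0.7, [222.0, 241.0], [487.7, -235.4]), (0.18, [318.0, 124.0], [581.9, -362.2])]
red_dot [(0.67, [224.0, 240.0], [489.6, -236.5])]
yellow_dot []
shutter_pivot [(0.92, [226.0, 160.0], [483.8, -300.6])]
shutter_tab [(0.96, [230.0, 98.0], [479.8, -342.8])]
start_top []
stop_top [(0.75, [316.0, 125.0], [565.9, -344.9])]
```

View pics/w2.png

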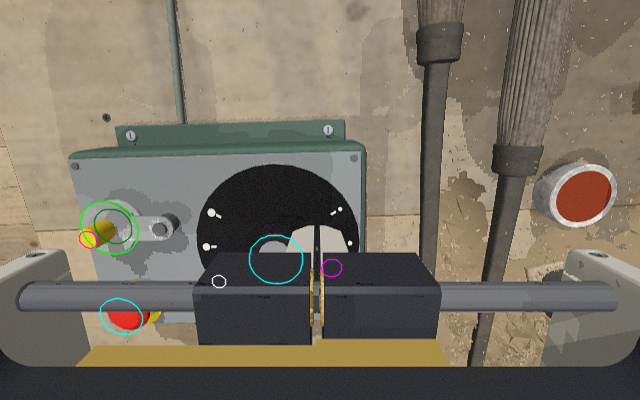

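>>> {"name": "servo_tool", "arguments": {
  "steps": [
    [0,0,0,0,0.004,0.003,0],
    [0,0,0,0,0.004,0.003,0],
    [0,0,0,0,0.004,0.003,0],
    [0,0,0,0.016,0,0,0],
    [0,0,0,0.016,0,0,0],
    [0,0,0,0.016,0,0,0],
    [0,0,0,0.015,0,0,0],
    [0,0,0,0,0,0,0],
    [0,0,0,0,0,0,0],
    [0,0,0,0,0,0,0]
  ]
}}

```text
time: 6.85
ee_pos: [484.1, -154.2, 262.5]
eef_rot: [0.037, 1.569, -0.037]
force: [-0.1, -0.1, -0.3]
gripper_width: 0.003
```

```bash
sed -i 's/^S=.*/S=[511.3,-252.5,-0.0557]/' h.py; cat > sc.py <<'E'
from h import *
import sys
s,M=st(); p=manip.snapshot("scene")
overlay(p,sys.argv[1],float(sys.argv[2]),float(sys.argv[3]),(140,300,270,510),3)
for n,z in [("selector_axis",83),("selector_post",82),("selector_tip",64.5),("shutter_tab",90),("start_top",72)]:
    print(n,[(round(d["conf"],2),np.round(d["position"]).tolist(),np.round(ray(p,d["position"],z)[:2],1).tolist()) for d in manip.spot_point(n,p)[:2]])
E
python3 sc.py s1.png 1 0
```

```text
t 6.85 pos [ 484.1 -154.2  262.5] F [-0.1 -0.1 -0.3] w 0.0034223467994961595
[[0.001, 0.047, 0.999], [-0.0, 0.999, -0.047], [-1.0, -0.0, 0.001]] [-0.4   0.48  1.88  0.    0.79 -1.92]
selector_axis [(0.88, [206.0, 368.0], [528.5, -196.1])]
selector_post [(0.87, [204.0, 348.0], [516.2, -151.5])]
selector_tip [(0.58, [209.0, 342.0], [511.7, -138.0])]
shutter_tab [(0.57, [232.0, 425.0], [486.6, -345.2])]
start_top []
```

View pics/s1.png

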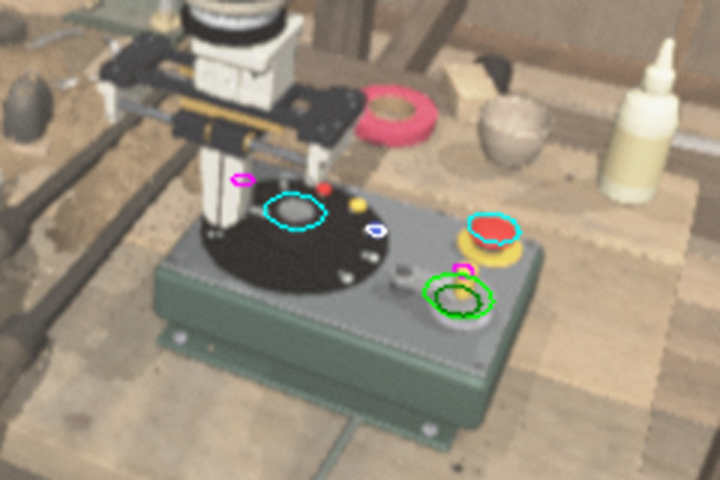

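>>> {"name": "servo_tool", "arguments": {
  "steps": [
    [0,0,0,0,0,0.004,0],
    [0,0,0,0,0,0.004,0],
    [0,0,0,0,0,0.003,0],
    [0,0,0,0,0,0.003,0],
    [3,0,0,0,0.001,0.0025,0],
    [3,0,0,0,0.001,0.0025,0],
    [3,0,0,0,0.001,0.0025,0],
    [0,0,0,0,0,0,0],
    [0,0,0,0,0,0,0],
    [0,0,0,0,0,0,0]
  ]
}}

```text
time: 8.15
ee_pos: [505.5, -152.7, 261.7]
eef_rot: [0.16, 1.565, -0.16]
force: [-0.2, -0.5, -0.0]
gripper_width: 0.001
```

```bash
cat > arc.py <<'E'
from h import *
s,M=st(); A=world(0,50,0)[:2]
d=np.array(s["ee_pos"][:2])-A; r=M[:2,1]; t=M[:2,2]
az=np.degrees(np.arctan2(t[1],t[0])); phi=az+90
print("phi(tool)",phi,"rad (want 47)",d@r,"tan (want -18.5)",d@t,"click",(120+np.degrees(S[2])-phi)/30)
f=np.array(s["force"][:2]); print("F r,t",f@r,f@t)
E
python3 arc.py
```

```text
t 8.15 pos [ 505.5 -152.7  261.7] F [-0.2 -0.5 -0. ] w 0.0010012173215393294
[[0.0, 0.202, 0.979], [-0.0, 0.979, -0.202], [-1.0, 0.0, 0.0]] [-0.38  0.51  1.82  0.    0.81 -1.75]
phi(tool) 78.35437319837193 rad (want 47) 47.153669602834356 tan (want -18.5) -18.446242379502998 click 1.2818083960916462
F r,t -0.5040288644167189 -0.07739147845181944
```

>>> {"name": "servo_tool", "arguments": {
  "steps": [
    [0,0,0,0,0,0.002,0],
    [0,0,0,0,0,0.001,0],
    [0,0,0,0,0,0.001,0],
    [0,0,0,0,0,0,0],
    [0,0,0,0,0,0,0],
    [0,0,0,0,0,0,0],
    [0,0,0,0,0,0,0],
    [0,0,0,0,0,0,0],
    [0,0,0,0,0,0,0],
    [0,0,0,0,0,0,0]
  ]
}}

```text
time: 9.15
ee_pos: [509.4, -153.5, 261.7]
eef_rot: [0.16, 1.565, -0.16]
force: [0.2, -0.1, 0.0]
gripper_width: 0.006
```

```bash
python3 arc.py; python3 sc.py s2.png 1 0
```

```text
t 9.15 pos [ 509.4 -153.5  261.7] F [ 0.2 -0.1  0. ] w 0.006293986290665888
[[0.0, 0.203, 0.979], [-0.0, 0.979, -0.203], [-1.0, -0.0, 0.0]] [-0.38  0.51  1.81 -0.    0.81 -1.75]
phi(tool) 78.28999943285338 rad (want 47) 47.14856394433518 tan (want -18.5) -14.532580239164476 click 1.283954188275598
F r,t -0.037286978833787995 0.24404477704079494
t 9.15 pos [ 509.4 -153.5  261.7] F [ 0.2 -0.1  0. ] w 0.006293986290665888
[[0.0, 0.203, 0.979], [-0.0, 0.979, -0.203], [-1.0, -0.0, 0.0]] [-0.38  0.51  1.81 -0.    0.81 -1.75]
selector_axis [(0.56, [206.0, 369.0], [528.3, -201.0])]
selector_post [(0.8, [200.0, 357.0], [538.8, -163.5]), (0.31, [209.0, 259.0], [399.9, 30.1])]
selector_tip [(0.78, [205.0, 348.0], [534.6, -144.1])]
shutter_tab [(0.79, [233.0, 426.0], [485.4, -347.9])]
start_top []
```

View pics/s2.png

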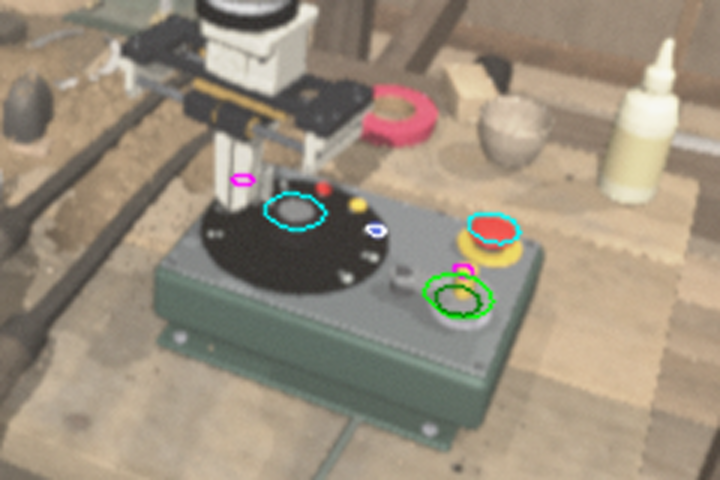

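>>> {"name": "servo_tool", "arguments": {
  "steps": [
    [4,0,0,0,0.001,0.0033,0],
    [4,0,0,0,0.001,0.0033,0],
    [4,0,0,0,0.001,0.0033,0],
    [4,0,0,0,0.001,0.0033,0],
    [4,0,0,0,0.001,0.0033,0],
    [4,0,0,0,0.001,0.0033,0],
    [4,0,0,0,0.001,0.0033,0],
    [4,0,0,0,0.001,0.0033,0],
    [0,0,0,0,0,0,0],
    [0,0,0,0,0,0,0]
  ]
}}

```text
time: 10.45
ee_pos: [536.3, -157.6, 261.7]
eef_rot: [0.595, 1.488, -0.595]
force: [-0.1, 0.1, -0.1]
gripper_width: 0.005
```

```bash
python3 arc.py; python3 sc.py s3.png 3 0; python3 - <<'E'
from h import *
for c in("top","scene"):
    p=manip.snapshot(c)
    for n,z in [("selector_post",82),("selector_tip",64.5)]: 
        for d in manip.spot_point(n,p)[:1]:
            X=ray(p,d["position"],z)-world(0,50,0); print(c,n,d["conf"],"click",(120-3.2-np.degrees(np.arctan2(X[1],X[0])))/30,np.hypot(*X[:2]))
E
```

```text
t 10.45 pos [ 536.3 -157.6  261.7] F [-0.1  0.1 -0.1] w 0.004769793315227976
[[-0.0, 0.69, 0.724], [0.0, 0.724, -0.69], [-1.0, -0.0, -0.0]] [-0.37  0.55  1.74  0.    0.85 -1.18]
phi(tool) 46.40458669862808 rad (want 47) 47.85157836470792 tan (want -18.5) -14.949030780490954 click 2.3468012794164412
F r,t -0.03593425211304186 -0.16842466191067706
t 10.45 pos [ 536.3 -157.6  261.7] F [-0.1  0.1 -0.1] w 0.004769793315227976
[[-0.0, 0.69, 0.724], [0.0, 0.724, -0.69], [-1.0, -0.0, -0.0]] [-0.37  0.55  1.74  0.    0.85 -1.18]
selector_axis [(0.62, [206.0, 367.0], [525.6, -195.7])]
selector_post [(0.93, [199.0, 366.0], [555.2, -182.3])]
selector_tip [(0.87, [198.0, 362.0], [577.8, -164.7]), (0.19, [232.0, 426.0], [522.1, -343.0])]
shutter_tab [(0.78, [233.0, 425.0], [485.7, -346.3])]
start_top []
scene selector_post 0.58 click 3.317446348675365 34.57646574684817
scene selector_tip 0.71 click 9.168383734673471 270.08504882606877
```

>>> {"name": "servo_tool", "arguments": {
  "steps": [
    [4,0,0,0,0.0009,0.0033,0],
    [4,0,0,0,0.0009,0.0033,0],
    [4,0,0,0,0.0009,0.0033,0],
    [4,0,0,0,0.0009,0.0033,0],
    [4,0,0,0,0.0009,0.0033,0],
    [4,0,0,0,0.0009,0.0033,0],
    [4,0,0,0,0.0009,0.0033,0],
    [3,0,0,0,0.0007,0.0025,0],
    [0,0,0,0,0,0,0],
    [0,0,0,0,0,0,0]
  ]
}}

```text
time: 12.05
ee_pos: [555.7, -175.2, 261.7]
eef_rot: [1.009, 1.324, -1.009]
force: [-0.3, -0.2, 0.7]
gripper_width: 0.007
```

```bash
python3 arc.py; python3 sc.py s4.png 4 0
```

```text
t 12.05 pos [ 555.7 -175.2  261.7] F [-0.3 -0.2  0.7] w 0.006544348377695308
[[-0.0, 0.964, 0.265], [0.0, 0.265, -0.964], [-1.0, -0.0, -0.0]] [-0.39  0.59  1.68 -0.    0.88 -0.65]
phi(tool) 15.379154647958643 rad (want 47) 47.446603260621 tan (want -18.5) -15.389981636698822 click 3.3809823477720893
F r,t -0.31739925360619536 0.09732734162267472
t 12.05 pos [ 555.7 -175.2  261.7] F [-0.3 -0.2  0.7] w 0.006544348377695308
[[-0.0, 0.964, 0.265], [0.0, 0.265, -0.964], [-1.0, -0.0, -0.0]] [-0.39  0.59  1.68 -0.    0.88 -0.65]
selector_axis [(0.75, [200.0, 376.0], [561.5, -206.6]), (0.69, [207.0, 366.0], [523.1, -195.3])]
selector_post [(0.82, [200.0, 376.0], [562.5, -204.7])]
selector_tip [(0.61, [200.0, 376.0], [588.1, -197.0]), (0.19, [177.0, 240.0], [518.3, 174.6])]
shutter_tab [(0.7, [232.0, 426.0], [487.0, -348.2])]
start_top []
```

>>> {"name": "servo_tool", "arguments": {
  "steps": [
    [4,0,0,0,0.0009,0.0034,0],
    [4,0,0,0,0.0009,0.0034,0],
    [4,0,0,0,0.0009,0.0034,0],
    [4,0,0,0,0.0009,0.0034,0],
    [4,0,0,0,0.0009,0.0034,0],
    [4,0,0,0,0.0009,0.0034,0],
    [4,0,0,0,0.0009,0.0034,0],
    [3,0,0,0,0.0007,0.0026,0],
    [0,0,0,0,0,0,0],
    [0,0,0,0,0,0,0]
  ]
}}

```text
time: 13.35
ee_pos: [563.5, -201.0, 261.7]
eef_rot: [1.407, 1.068, -1.407]
force: [-0.6, -0.2, -0.9]
gripper_width: 0.005
```

```bash
python3 arc.py; python3 sc.py s5.png 5 0
```

```text
t 13.35 pos [ 563.5 -201.   261.7] F [-0.6 -0.2 -0.9] w 0.005050764247179904
[[-0.0, 0.963, -0.269], [0.0, -0.269, -0.963], [-1.0, -0.0, 0.0]] [-0.42  0.61  1.63 -0.    0.9  -0.15]
phi(tool) -15.61258298416756 rad (want 47) 47.13307194947847 tan (want -18.5) -14.82665705353145 click 4.414040268842963
F r,t -0.5278866481101561 0.3549232056731088
t 13.35 pos [ 563.5 -201.   261.7] F [-0.6 -0.2 -0.9] w 0.005050764247179904
[[-0.0, 0.963, -0.269], [0.0, -0.269, -0.963], [-1.0, -0.0, 0.0]] [-0.42  0.61  1.63 -0.    0.9  -0.15]
selector_axis [(0.64, [207.0, 366.0], [523.9, -195.0])]
selector_post [(0.63, [205.0, 382.0], [549.9, -226.5])]
selector_tip [(0.86, [206.0, 388.0], [574.9, -233.9])]
shutter_tab [(0.65, [232.0, 426.0], [489.2, -345.9])]
start_top [(0.63, [216.0, 204.0], [326.7, 137.9]), (0.48, [243.0, 385.0], [434.8, -274.4])]
```

>>> {"name": "servo_tool", "arguments": {
  "steps": [
    [4,0,0,0,0.0009,0.0034,0],
    [4,0,0,0,0.0009,0.0034,0],
    [4,0,0,0,0.0009,0.0034,0],
    [4,0,0,0,0.0009,0.0034,0],
    [4,0,0,0,0.0009,0.0034,0],
    [4,0,0,0,0.0009,0.0034,0],
    [4,0,0,0,0.0009,0.0034,0],
    [3,0,0,0,0.0007,0.0026,0],
    [0,0,0,0,0,0,0],
    [0,0,0,0,0,0,0]
  ]
}}

```text
time: 14.65
ee_pos: [556.8, -227.1, 261.7]
eef_rot: [1.778, 0.708, -1.778]
force: [-0.0, -0.5, -0.4]
gripper_width: 0.006
```

```bash
python3 arc.py; python3 sc.py s6.png 6 0
```

```text
t 14.65 pos [ 556.8 -227.1  261.7] F [-0.  -0.5 -0.4] w 0.005533537002845683
[[-0.0, 0.687, -0.727], [0.0, -0.727, -0.687], [-1.0, -0.0, -0.0]] [-0.46  0.62  1.62  0.    0.9   0.35]
phi(tool) -46.61368739448059 rad (want 47) 47.17590274880863 tan (want -18.5) -14.185481368250011 click 5.447410415853398
F r,t 0.3404816685998709 0.38583628683611937
t 14.65 pos [ 556.8 -227.1  261.7] F [-0.  -0.5 -0.4] w 0.005533537002845683
[[-0.0, 0.687, -0.727], [0.0, -0.727, -0.687], [-1.0, -0.0, -0.0]] [-0.46  0.62  1.62  0.    0.9   0.35]
selector_axis [(0.76, [209.0, 365.0], [513.1, -195.0]), (0.38, [175.0, 239.0], [500.3, 161.7])]
selector_post [(0.73, [211.0, 388.0], [531.6, -245.9])]
selector_tip [(0.83, [220.0, 394.0], [530.0, -263.5]), (0.17, [208.0, 366.0], [540.5, -188.2])]
shutter_tab [(0.89, [233.0, 425.0], [482.3, -345.7])]
start_top []
```

View pics/s6.png

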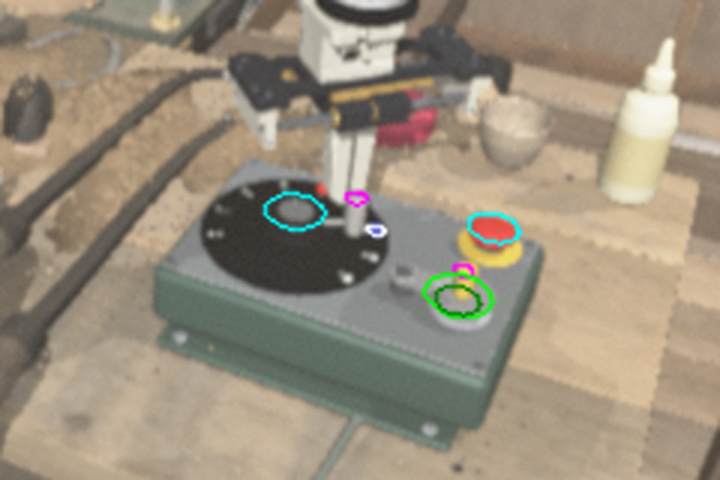

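>>> {"name": "servo_tool", "arguments": {
  "steps": [
    [0,0,0,0,0,-0.008,0],
    [0,0,0,0,0,-0.008,0],
    [0,0,0,-0.02,0,0,0],
    [0,0,0,-0.02,0,0,0],
    [0,0,0,-0.02,0,0,0],
    [8.5,0,0,0,0,0,0],
    [8.5,0,0,0,0,0,0],
    [8.5,0,0,0,0,0,0],
    [8.5,0,0,0,0,0,0],
    [8.5,0,0,0,0,0,0]
  ]
}}

```text
time: 15.95
ee_pos: [568.9, -215.6, 321.8]
eef_rot: [2.217, 0.009, -2.217]
force: [0.1, 0.9, 0.1]
gripper_width: 0.005
```

>>> {"name": "servo_tool", "arguments": {
  "steps": [
    [4,0,0,0,0.03,0.01,0],
    [0,0,0,0,0.03,0.01,0],
    [0,0,0,0,0.03,0.01,0],
    [0,0,0,0,0.03,0.01,0],
    [0,0,0,0,0.005,0.01,0],
    [0,0,0,0,0,0.005,0],
    [0,0,0,0,0,0,0],
    [0,0,0,0,0,0,0],
    [0,0,0,0,0,0,0],
    [0,0,0,0,0,0,0]
  ]
}}

```text
time: 16.95
ee_pos: [509.0, -338.1, 321.8]
eef_rot: [-2.194, 0.06, 2.193]
force: [0.3, -1.0, 0.7]
gripper_width: 0.008
```

```bash
python3 look.py w3.png 6 0; sed 's/A=world(0,50,0)/A=world(-25,-47,0)/; s/^print("phi.*/print("phi(tool)",phi,"rad (want 45)",d@r,"tan (want -17)",d@t,"sh",np.radians(-90+np.degrees(S[2])-phi))/' arc.py > arc2.py; python3 arc2.py
```

```text
t 16.95 pos [ 509.  -338.1  321.8] F [ 0.3 -1.   0.7] w 0.007686760232637739
[[0.0, -0.055, -0.998], [-0.0, -0.998, 0.055], [-1.0, 0.0, -0.0]] [-0.66  0.55  1.56  0.    1.03  0.96]
[[-0.06, -0.96, -0.27, 582.55], [-1.0, 0.05, 0.01, -343.25], [0.0, 0.27, -0.96, 301.48], [0.0, 0.0, 0.0, 1.0]]
station [(0.61, [188.0, 240.0], [512.6, -256.3])]
selector_axis [(0.77, [216.0, 152.0], [513.2, -207.0])]
selector_post [(0.94, [186.0, 193.0], [535.3, -243.5]), (0.18, [189.0, 241.0], [531.1, -280.5])]
selector_tip [(0.97, [172.0, 224.0], [542.3, -263.4])]
blue_dot [(0.48, [171.0, 224.0], [543.4, -263.9]), (0.47, [236.0, 274.0], [482.2, -299.9])]
red_dot [(0.56, [131.0, 150.0], [579.1, -208.7])]
yellow_dot [(0.77, [140.0, 192.0], [569.8, -241.2])]
shutter_pivot [(0.71, [240.0, 273.0], [483.5, -300.6])]
shutter_tab []
start_top []
stop_top [(0.59, [135.0, 327.0], [568.7, -350.2])]
t 17.55 pos [ 508.6 -338.7  321.7] F [ 0.7 -0.7  0.4] w 0.004472417554913477
[[-0.0, -0.056, -0.998], [0.0, -0.998, 0.056], [-1.0, -0.0, 0.0]] [-0.66  0.55  1.56 -0.    1.03  0.96]
phi(tool) 266.78653261424876 rad (want 45) 39.20322791542168 tan (want -17) -27.082427658259174 sh -6.282799720892773
F r,t 0.6989725236049014 -0.6947624163625843
```

View pics/w3.png

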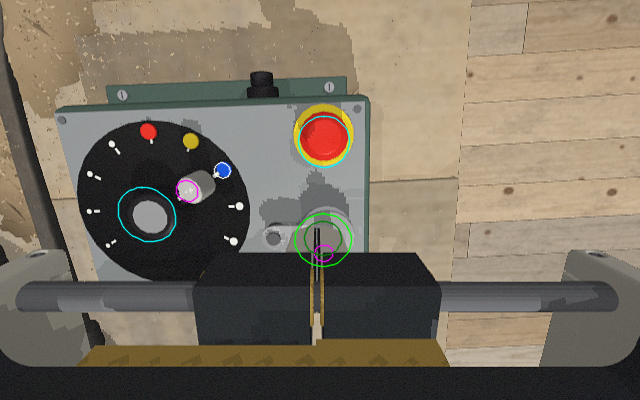

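>>> {"name": "servo_tool", "arguments": {
  "steps": [
    [0,0,0,0,0.003,0,0],
    [0,0,0,0.0125,0.003,0,0],
    [0,0,0,0.0125,0,0,0],
    [0,0,0,0.0125,0,0,0],
    [0,0,0,0.0125,0,0,0],
    [0,0,0,0,0,0.003,0],
    [0,0,0,0,0,0.003,0],
    [0,0,0,0,0,0.003,0],
    [0,0,0,0,0,0.002,0],
    [0,0,0,0,0,0,0]
  ]
}}

```text
time: 18.55
ee_pos: [497.1, -344.1, 272.3]
eef_rot: [-2.194, 0.062, 2.193]
force: [-0.1, -0.4, 0.9]
gripper_width: 0.004
```

>>> {"name": "servo_tool", "arguments": {
  "steps": [
    [4,0,0,0,0.0012,0.0032,0],
    [4,0,0,0,0.0012,0.0032,0],
    [4,0,0,0,0.0012,0.0032,0],
    [4,0,0,0,0.0012,0.0032,0],
    [4,0,0,0,0.0012,0.0032,0],
    [4,0,0,0,0.0012,0.0032,0],
    [4,0,0,0,0.0012,0.0032,0],
    [4,0,0,0,0.0012,0.0032,0],
    [0,0,0,0,0,0,0],
    [0,0,0,0,0,0,0]
  ]
}}

```text
time: 19.55
ee_pos: [470.4, -345.6, 272.0]
eef_rot: [-1.872, 0.592, 1.871]
force: [-0.1, 0.6, 0.4]
gripper_width: 0.001
```

```bash
sed -i 's/^S=.*/S=[511.3,-253.5,-0.0557]/' h.py;python3 arc2.py;python3 sc.py s7.png 6 0.55
```

```text
t 19.55 pos [ 470.4 -345.6  272. ] F [-0.1  0.6  0.4] w 0.0012399674043628189
[[0.0, -0.575, -0.818], [-0.0, -0.818, 0.575], [-1.0, 0.0, -0.0]] [-0.71  0.57  1.67 -0.    0.9   1.47]
phi(tool) 234.9086483723818 rad (want 45) 45.78785611531549 tan (want -17) -15.903703008331824 sh -5.726425682302577
F r,t -0.37235032873096663 0.43941524206885524
t 19.55 pos [ 470.4 -345.6  272. ] F [-0.1  0.6  0.4] w 0.0012399674043628189
[[0.0, -0.575, -0.818], [-0.0, -0.818, 0.575], [-1.0, 0.0, -0.0]] [-0.71  0.57  1.67 -0.    0.9   1.47]
selector_axis [(0.88, [207.0, 366.0], [522.6, -195.3])]
selector_post [(0.67, [208.0, 387.0], [543.0, -241.3])]
selector_tip [(0.63, [215.0, 395.0], [547.2, -260.5])]
shutter_tab [(0.78, [236.0, 417.0], [465.8, -332.4])]
start_top [(0.68, [215.0, 203.0], [329.8, 142.1]), (0.43, [235.0, 422.0], [497.9, -339.6])]
```

View pics/s7.png

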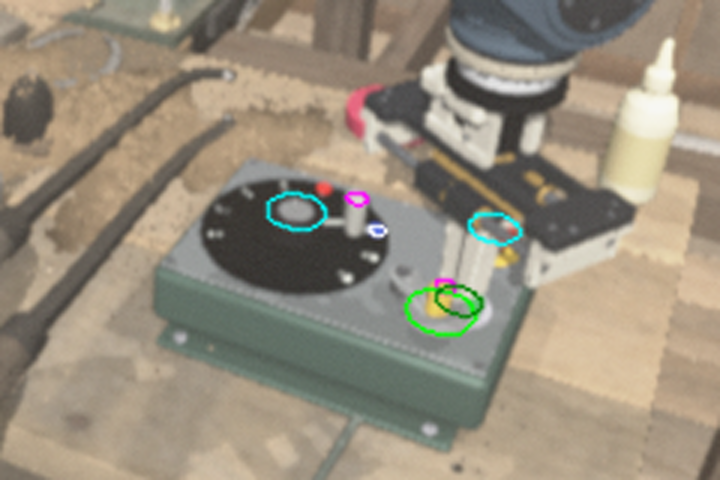

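>>> {"name": "servo_tool", "arguments": {
  "steps": [
    [4,0,0,0,0.0011,0.0032,0],
    [4,0,0,0,0.0011,0.0032,0],
    [4,0,0,0,0.0011,0.0032,0],
    [4,0,0,0,0.0011,0.0032,0],
    [4,0,0,0,0.0011,0.0032,0],
    [4,0,0,0,0.0011,0.0032,0],
    [4,0,0,0,0.0011,0.0032,0],
    [4,0,0,0,0.0011,0.0032,0],
    [4,0,0,0,0.0011,0.0032,0],
    [0,0,0,0,0,0,0]
  ]
}}

```text
time: 20.85
ee_pos: [444.9, -329.5, 271.8]
eef_rot: [-1.446, 1.036, 1.446]
force: [0.9, -1.1, 0.1]
gripper_width: 0.005
```

>>> {"name": "servo_tool", "arguments": {
  "steps": [
    [3,0,0,0,0.0009,0.0024,0],
    [3,0,0,0,0.0009,0.0024,0],
    [3,0,0,0,0.0009,0.0024,0],
    [0,0,0,0,0,0,0],
    [0,0,0,0,0,0,0],
    [0,0,0,0,0,0,0],
    [0,0,0,0,0,0,0],
    [0,0,0,0,0,0,0],
    [0,0,0,0,0,0,0],
    [0,0,0,0,0,0,0]
  ]
}}

```text
time: 21.85
ee_pos: [440.4, -323.5, 271.7]
eef_rot: [-1.334, 1.123, 1.334]
force: [-0.1, -0.7, 0.3]
gripper_width: 0.01
```

```bash
python3 arc2.py;python3 sc.py s8.png 6 1.36
```

```text
t 21.85 pos [ 440.4 -323.5  271.7] F [-0.1 -0.7  0.3] w 0.010109921866967525
[[-0.0, -0.985, -0.17], [0.0, -0.17, 0.985], [-1.0, 0.0, 0.0]] [-0.72  0.52  1.77 -0.    0.85  2.25]
phi(tool) 189.80201328593807 rad (want 45) 46.809913519174614 tan (want -17) -16.6979185315846 sh -4.939166385548538
F r,t 0.18774097808654022 -0.6456073121689851
t 21.85 pos [ 440.4 -323.5  271.7] F [-0.1 -0.7  0.3] w 0.010109921866967525
[[-0.0, -0.985, -0.17], [0.0, -0.17, 0.985], [-1.0, 0.0, 0.0]] [-0.72  0.52  1.77 -0.    0.85  2.25]
selector_axis [(0.62, [307.0, 372.0], [249.9, -312.1])]
selector_post [(0.69, [210.0, 388.0], [536.6, -245.2]), (0.48, [244.0, 387.0], [420.3, -282.6])]
selector_tip [(0.74, [216.0, 395.0], [543.3, -262.4]), (0.55, [207.0, 368.0], [547.3, -190.5])]
shutter_tab [(0.53, [239.0, 401.0], [440.8, -305.2]), (0.17, [215.0, 396.0], [516.5, -269.5])]
start_top []
```

>>> {"name": "servo_tool", "arguments": {
  "steps": [
    [2,0,0,0,0.0003,0.002,0],
    [2,0,0,0,0.0003,0.002,0],
    [2,0,0,0,0.0003,0.002,0],
    [2,0,0,0,0.0003,0.002,0],
    [0,0,0,0,0,0.001,0],
    [0,0,0,0,0,0.001,0],
    [0,0,0,0,0,0.001,0],
    [0,0,0,0,0,0.001,0],
    [0,0,0,0,0,0,0],
    [0,0,0,0,0,0,0]
  ]
}}

```text
time: 23.15
ee_pos: [438.1, -313.2, 272.0]
eef_rot: [-1.237, 1.196, 1.23]
force: [-3.3, -14.4, -4.8]
gripper_width: 0.004
```

```bash
python3 arc2.py
```

```text
t 23.15 pos [ 438.1 -313.2  272. ] F [ -3.3 -14.4  -4.8] w 0.00448456567916278
[[0.001, -0.999, -0.033], [-0.004, -0.033, 0.999], [-1.0, -0.001, -0.004]] [-0.71  0.51  1.79 -0.    0.84  2.4 ]
phi(tool) 181.87184785664823 rad (want 45) 46.050087951529555 tan (want -17) -12.627061736461673 sh -4.8007588885796
F r,t 3.797162567120142 -14.322836534731897
```

>>> {"name": "servo_tool", "arguments": {
  "steps": [
    [0,0,0,0,0,-0.004,0],
    [0,0,0,0,0,-0.006,0],
    [0,0,0,0,0,-0.008,0],
    [0,0,0,-0.015,0,0,0],
    [0,0,0,-0.02,0,0,0],
    [0,0,0,-0.02,0,0,0],
    [0,0,0,-0.005,-0.03,-0.01,0],
    [-8,0,0,0,-0.02,0,0],
    [-8,0,0,0,0,0,0],
    [0,0,0,0,0,0,0]
  ]
}}

```text
time: 24.15
ee_pos: [489.3, -338.2, 331.5]
eef_rot: [-1.436, 1.044, 1.436]
force: [0.2, -1.3, -0.8]
gripper_width: 0.003
```

```bash
python3 sc.py s9.png 6 1.65; python3 look.py w9.png 6 1.65
```

```text
t 24.15 pos [ 489.3 -338.2  331.5] F [ 0.2 -1.3 -0.8] w 0.003443318567332673
[[-0.0, -0.951, -0.308], [0.0, -0.308, 0.951], [-1.0, 0.0, 0.0]] [-0.68  0.51  1.6   0.    1.03  2.15]
selector_axis [(0.82, [207.0, 368.0], [523.5, -199.5])]
selector_post [(0.71, [207.0, 390.0], [549.4, -244.9]), (0.33, [236.0, 400.0], [459.3, -298.2])]
selector_tip [(0.63, [216.0, 393.0], [541.7, -256.7])]
shutter_tab [(0.67, [234.0, 398.0], [455.5, -295.2])]
start_top [(0.69, [236.0, 422.0], [493.5, -340.6])]
t 24.45 pos [ 488.8 -338.2  331.8] F [ 0.4 -1.2  0.6] w 0.005653673829983994
[[0.0, -0.953, -0.303], [0.0, -0.303, 0.953], [-1.0, -0.0, 0.0]] [-0.68  0.51  1.6   0.    1.03  2.15]
[[-0.95, -0.29, -0.08, 510.84], [-0.3, 0.92, 0.25, -409.82], [-0.0, 0.27, -0.96, 311.48], [0.0, 0.0, 0.0, 1.0]]
station [(0.92, [247.0, 276.0], [511.6, -252.8])]
selector_axis [(0.27, [259.0, 442.0], [368.6, -328.2])]
selector_post []
selector_tip []
blue_dot []
red_dot [(0.42, [167.0, 226.0], [573.4, -345.7])]
yellow_dot [(0.52, [269.0, 206.0], [569.3, -243.6])]
shutter_pivot []
shutter_tab []
start_top [(0.61, [197.0, 324.0], [484.1, -348.3]), (0.58, [165.0, 229.0], [569.3, -350.3])]
stop_top [(0.9, [167.0, 229.0], [566.3, -351.2])]
```

View pics/s9.png

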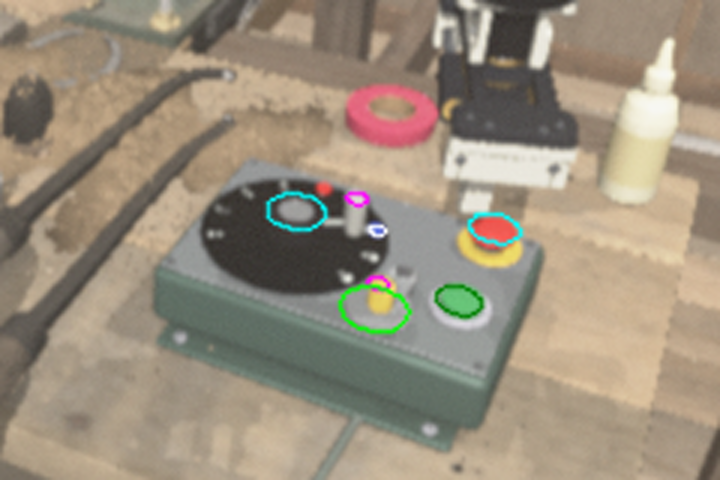

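>>> {"name": "servo_tool", "arguments": {
  "steps": [
    [0,0,0,0,0.0045,-0.0023,0],
    [0,0,0,0,0.0045,-0.0023,0],
    [0,0,0,0.015,0,0,0],
    [0,0,0,0.015,0,0,0],
    [0,0,0,0.015,0,0,0],
    [0,0,0,0.015,0,0,0],
    [0,0,0,0.005,0,0,0],
    [0,0,0,0.003,0,0,0],
    [0,0,0,0,0,0,0],
    [0,0,0,0,0,0,0]
  ]
}}

```text
time: 26.05
ee_pos: [482.0, -345.3, 264.2]
eef_rot: [-1.435, 1.046, 1.433]
force: [0.0, -0.2, 0.5]
gripper_width: 0.003
```

```bash
python3 sc.py s10.png 6 1.65; python3 -c "
from h import *; print(world(-25,-92,12))"
```

```text
t 26.05 pos [ 482.  -345.3  264.2] F [ 0.  -0.2  0.5] w 0.0033924034238631677
[[0.001, -0.952, -0.306], [-0.001, -0.306, 0.952], [-1.0, -0.0, -0.001]] [-0.7   0.6   1.65 -0.    0.89  2.13]
selector_axis [(0.62, [208.0, 366.0], [517.7, -196.2])]
selector_post [(0.89, [209.0, 389.0], [540.6, -247.1])]
selector_tip [(0.66, [235.0, 399.0], [480.1, -291.4]), (0.59, [214.0, 393.0], [550.6, -255.1])]
shutter_tab [(0.61, [234.0, 400.0], [455.9, -298.9])]
start_top [(0.7, [209.0, 388.0], [554.7, -239.2]), (0.43, [236.0, 424.0], [494.4, -344.6])]
[ 481.21702042 -343.96554228   72.        ]
```

View pics/s10.png

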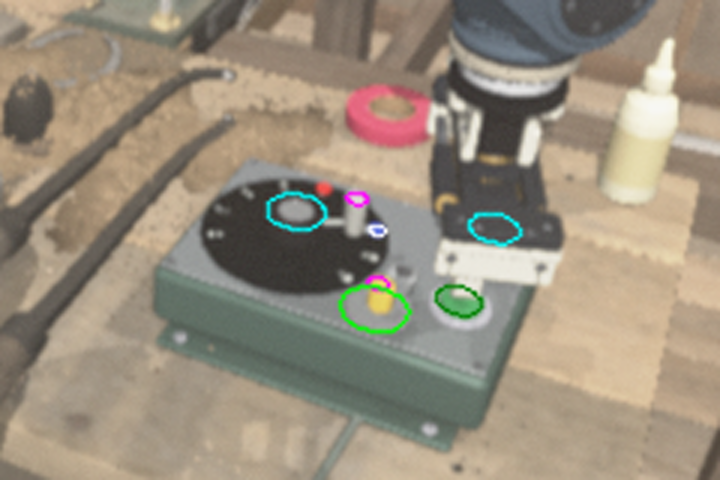

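>>> {"name": "servo_tool", "arguments": {
  "steps": [
    [0,0,0,0.002,0,0,0],
    [0,0,0,0.002,0,0,0],
    [0,0,0,0.002,0,0,0],
    [0,0,0,0.001,0,0,0],
    [0,0,0,0.001,0,0,0],
    [0,0,0,0.001,0,0,0],
    [0,0,0,0.001,0,0,0],
    [0,0,0,0,0,0,0],
    [0,0,0,0,0,0,0],
    [0,0,0,0,0,0,0]
  ]
}}

```text
time: 27.35
ee_pos: [481.9, -345.2, 253.8]
eef_rot: [-1.434, 1.046, 1.434]
force: [-1.6, 0.9, 4.7]
gripper_width: 0.004
```

>>> {"name": "servo_tool", "arguments": {
  "steps": [
    [0,0,0,0.001,0,0,0],
    [0,0,0,0.001,0,0,0],
    [0,0,0,0.001,0,0,0],
    [0,0,0,0,0,0,0],
    [0,0,0,0,0,0,0],
    [0,0,0,0,0,0,0],
    [0,0,0,0,0,0,0],
    [0,0,0,0,0,0,0],
    [0,0,0,0,0,0,0],
    [0,0,0,0,0,0,0]
  ]
}}

```text
time: 28.35
ee_pos: [481.9, -345.2, 252.9]
eef_rot: [-1.435, 1.046, 1.434]
force: [-9.6, 7.1, 29.5]
gripper_width: 0.002
```

>>> {"name": "servo_tool", "arguments": {
  "steps": [
    [0,0,0,-0.004,0,0,0],
    [0,0,0,-0.006,0,0,0],
    [0,0,0,-0.02,0,0,0],
    [0,0,0,-0.03,0,0,0],
    [0,0,0,-0.04,0,0,0],
    [0,0,0,-0.04,0,0,0],
    [0,0,0,0,0,0,0],
    [0,0,0,0,0,0,0],
    [0,0,0,0,0,0,0],
    [0,0,0,0,0,0,0]
  ]
}}

```text
time: 29.35
ee_pos: [481.8, -345.1, 389.2]
eef_rot: [-1.432, 1.046, 1.436]
force: [0.5, 0.1, 0.6]
gripper_width: 0.002
```

```bash
python3 sc.py s11.png 6 1.65
```

```text
t 29.35 pos [ 481.8 -345.1  389.2] F [0.5 0.1 0.6] w 0.001759801591061327
[[-0.002, -0.952, -0.305], [0.002, -0.305, 0.952], [-1.0, 0.001, 0.002]] [-0.7   0.44  1.55  0.    1.15  2.13]
selector_axis [(0.95, [208.0, 369.0], [523.2, -202.5]), (0.68, [210.0, 388.0], [537.7, -245.2])]
selector_post [(0.68, [208.0, 389.0], [543.7, -244.3])]
selector_tip [(0.85, [216.0, 395.0], [544.5, -261.3])]
shutter_tab [(0.58, [237.0, 399.0], [444.8, -300.2])]
start_top [(0.56, [236.0, 423.0], [492.6, -341.7]), (0.45, [209.0, 388.0], [552.9, -240.1])]
```

View pics/s11.png

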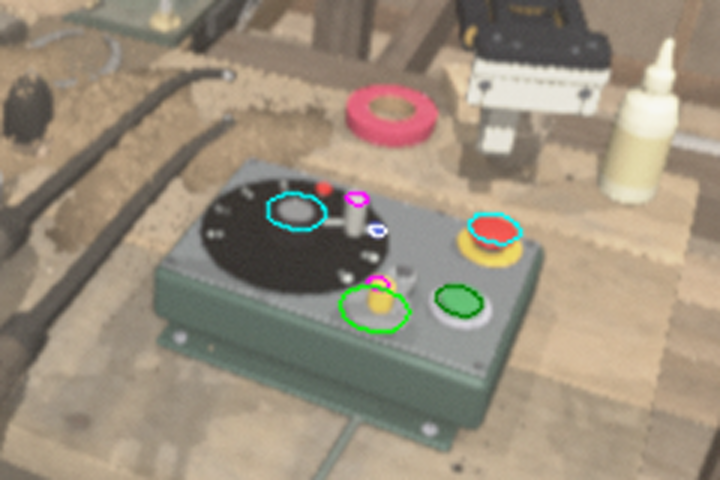

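The selector is at the blue dot, with the post at (356,210) next to the dot at (376,230). The shutter is aside with its tab at (380,295). The green button is out at (459,300), and the arm is clear.

```bash
python3 -c "
from workcell import manip
print(manip.sign_off())"
```

```text
the job is handed in; nothing more can be done
None
```

I did the job in the order asked, fingertips only with the gripper shut throughout, and handed it in at about 29 s; no verdict was reported.

- **Selector:** I pushed the post from click 1 to click 6, the blue dot, five clicks in all. After each push I confirmed the new click in the camera. In the wrist view the pointer tip lay within about a pixel of the blue dot, and the final picture agrees.
- **Shutter:** I pushed it by the yellow tab until it met its stop, at about 14 N. The last pictures show it fully aside and the green button clear.
- **Start button:** I pressed it once. The force rose to 4.7 N on the spring, then jumped to about 30 N as it reached the bottom, at about 5 mm of travel. I then lifted off, and the last picture shows the green top back at its out position.
- **Left alone:** The fingers did not touch the red stop button, and no move went near the loose things. I did not measure the loose things again at the end.

**Disagreements:** Some network readings were off: the dots were sometimes reported in the wrong place, and the hub centre from the scene camera was about 10 mm out. I used a station position fitted from several views and checked against overlays on the pictures; it was good to about 2–4 mm.

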